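# Refit the filter panel of a bench fume extractor

### The job

Close the fume extractor on the welding bench: hold its loose steel filter panel at a tilt, hook the panel's lip under the ledge on the housing, all the way back against the stop, then swing the panel down and press it until the roller catch snaps over its edge and it lies flat, fully home, and let go. Work gently, by feel: never push the panel against the housing harder than about 25 N, and leave the other things on the bench where they are.

Things in the scene. Friction and masses are not known exactly. Their poses are not given: they have to be found in the camera images.
- panel: Loose steel filter panel, 0.25 to 0.5 kg, a plate 150 (x) x 110 (y) x 8 mm thick with a thin lip on its -x edge and a black bridge handle on top. Origin: centre of the plate's underside; x points away from the lip, z up on the handle side. At the start it lies flat on the bench, handle up, lip end roughly towards the robot.
- handle (a point): Centre of the panel's handle bar: panel frame x = +20, y = 0, z = 34 mm. The bar is 90 mm long along the panel's y, 14 x 14 mm in section, on two posts at y = +-38 mm (64 mm free between them, 19 mm free height under the bar).
- lip (a point): Middle of the lower edge of the lip's tip: panel frame x = -93, y = 0, z = 0. The lip is 90 mm wide (y) and 4 mm thick, level with the panel's underside, and reaches from x = -75 to -93 mm in the panel's frame.
- housing: Fume extractor filter housing, fixed: a blue box 270 (x) x 190 (y) mm, top at z = 56 mm, a pipe stub at its +x end. Origin: centre of its underside; z up, x points away from the ledge end, which faces roughly to the robot. On top is a 210 x 144 mm aluminium seat frame, clamped up to 11 mm either way along x from its middle place: this shift is NOT measured, feel (or see) it. In y it is central.
- seat (a point): Point fixed on the housing at x = 0, y = 0, z = 62 mm: where the fitted panel's origin lies if the frame is unshifted (axes parallel to the housing's); the real place is this plus the shift along x. z = 62 mm is the sill that the panel lies on. Walls 10 mm high along the sides, at y = +-60 mm, leave 5 mm either side of the panel.
- ledge (a point): Point fixed on the housing at x = -81, y = 0, z = 72 mm: middle of the ledge's lower edge if unshifted. Under the ledge 10 mm is free above the sill; the ledge is 5 mm thick; the stop face is 12 mm behind its edge (x = -93 mm plus shift). The lip goes under with the panel tilted handle end up by 8 to 20 degrees; the sill is solid for 46 mm in front of the ledge, the lip can slide on it.
- rim (a point): Point fixed on the housing at x = +78, y = 0, z = 76 mm: top of the inner face of the rim at the +x end if unshifted. The rim is 14 mm above the sill and shifts with the ledge and stop: the panel has only 3 mm of play along x between stop and rim. Just inside the rim a soft damped gasket strip (x = 60 to 68 mm unshifted) stands 3 mm above the sill and gives way under about 1.5 N.
- catch (a joint): Roller catch mid-rim: free-turning steel roller, 12 mm thick, 34 mm long along y, axis 74.5 mm above the bench, 5.5 mm proud of the rim's inner face. Value (m): 0 sprung out, grows when pushed to +x, 8 mm at most; spring 4.2 N plus 1.2 N/mm. The panel's +x edge pushes it back some 3 mm on the way down (some 4 to 10 N of press; its own weight on the roller is too little), then it springs out over the panel's top edge: under 1.5 mm when seated.
- wire_brush: Bystander: brush lying at the left. Origin: underside, near its middle.
- nozzle_cup: Bystander: copper gas nozzle, 24 mm across, 50 mm high, standing at the near left. Origin: centre of its underside.
- hammer: Bystander: hammer lying at the right. Origin: underside, near its middle.
- tip_tin: Bystander: open steel tin, 70 mm across and 50 mm high, at the near right. Origin: centre of its underside.
There are look-alikes about, which are no part of the job. Leave any pink or red look-alike of the panel alone.

How it is judged:
On the way:
1. the panel, tilted handle end up, has its lip down at the ledge (tip within 12 mm of the sill, no more than 28 mm in front of the stop's middle place, 15 mm of the middle sideways) (x of lip in the frame of housing between -0.108 and -0.065 m and y of lip in the frame of housing between -0.015 and 0.015 m and z of lip in the frame of housing between 0.058 and 0.074 m and angle between the z axis of panel and the z axis of housing, either way round between 0.06 and 0.6 rad), for 0.1 s.
At the end, for the whole second after the job is handed in: The panel lies released and at rest in the seat frame, lip under the ledge: flat within 0.025 rad, in line within 0.1 rad, origin 59 to 65 mm above the housing's underside, x -14 to +16 mm and y within 8 mm of the housing's middle, catch sprung out (under 2 mm) (angle between the z axis of panel and the z axis of housing, either way round below 0.025 rad and angle between the x axis of panel and the x axis of housing, either way round below 0.1 rad and z of panel in the frame of housing between 0.059 and 0.065 m and x of panel in the frame of housing between -0.014 and 0.016 m and y of panel in the frame of housing between -0.008 and 0.008 m and value of joint catch below 0.002 m and linear speed of panel below 0.02 m/s); the robot touches nothing.
It fails at once if the panel is pressed against the housing, its frame or its catch with more than 30 N (contact force between panel and housing above 30 N).
It fails at once if the robot presses on the housing with more than 25 N (contact force between any of the fingers, the arm and housing above 25 N).
It fails at once if the brush, nozzle, hammer or tin is moved by more than 30 mm (distance of any of wire_brush, nozzle_cup, hammer, tip_tin from where it was at the start of the episode above 0.03 m).
It also fails if it takes over 56 s, if anything falls off the work surface, if the arm or the gripper's body presses on something with over 40 N, if the wrist force passes 120 N, or if a joint passes its speed limit or range.

### The arm

A 6-joint arm with a two-finger parallel gripper is mounted at the origin on the work surface. World frame = base frame: x ahead of the robot, y to its left, z up, the work surface at z = 0. Lengths are in m, angles in rad, forces in N, time in s.
With the tool pointing down it reaches from about 0.25 to 0.725 m from the base axis. Payload 4 kg.
Tool frame: the origin (TCP) lies midway between the tips of the shut fingers; the grasp point (between the pads) lies 19 mm behind it; y points along the fingers, x is the direction in which the jaws open and shut, and the axes are right-handed (so a half turn about y gives the same grasp; the last joint's range is limited). The gripper opens to 85 mm and grips with 20 to 120 N. Pads are 22 mm wide; open, the fingers measure 114 mm over their backs; the gripper's body (76 mm by 85 mm) begins 54 mm behind the grasp point. The pads swing forward as they close: fully open they stand 13 mm farther back than shut.
Start: joints at [1.278, 0.241, 0.005, 1.335, 0, 1.571], TCP at [0.144, 0.479, 0.231] pointing down, gripper open.
Joint ranges: [-2.72, 2.72], [-1.05, 1.87], [-1.09, 1.28], [-1.99, 2.15], [-1.42, 1.44], [-3.14, 3.14]. Speed limits (rad/s): [2.79, 2.79, 3.14, 3.14, 3.14, 3.14].

### API

Orientations are given as a unit quaternion [x, y, z, w].
In Python, from workcell import bot gives the robot as it stands. The module is installed in compiled form; this text tells all that it offers.
- The arm moves only by the shell command python3 -m inch 'ROWS'. ROWS is text: rows parted by semicolons, each of 7 numbers parted by spaces: the turn, a rotation vector about the tool's x, y, z in degrees, then the shift along the tool's x, y, z in mm, then the closure, from 0 (fully open) to 1 (shut). In form: ax ay az dx dy dz fingers; .... A call has 1 to 12 rows; each row shifts and turns the commanded pose from where the row before left it, along the tool's axes as they then stand; what a row does not reach is not made up. A row lasts 1/8 s, in which the tool goes at most 62.5 mm and 10.7 degrees, less where a joint would pass 70% of its speed; a pose out of reach is approached as far as the arm can. A call with a gripper value outside its range is refused whole. The fingers move at their own pace and stop on an object; the grip force is fixed at half the most. Time passes only in rows, so rows that do not move let the fingers close. It gives the time, the measured TCP pose, the force and the opening at its end, in the units of the state.
- bot.get_obs(): the state, without advancing time (a new reading comes with each control period).
- bot.camera(name): name is "scene" or "top" or "wrist"; returns a dict with "color" (384x512x3 uint8, blue, green, red), "fx", "fy", "cx", "cy" (pixels), "extrinsics" (4x4, takes a point from world to camera coordinates). Camera axes: x right, y up, looking along -z (the intrinsics and any distortion apply to the point x, -y, -z); pixel columns grow to the right and rows downward; lengths in m; the calibration is good to about 2 mm. A picture is of the moment at which its call begins. There is no depth.
- bot.job_done(): hands the job in, once; it reports no verdict.
Trained networks look in the newest picture that a camera, given by its name, has taken for a name from the list of things; names that differ only in an ending like _2 or _b are one class to them, and where a whole thing is asked for, a point or a joint stands for the part that bears it (a point fixed in the world has none). Each returns a list of dicts, best first, with "conf" (0 to 1); they miss things now and then, are a little off and sometimes report something else, mostly with a low value. They report only what shows in the picture. A call takes as long as a camera call. They do not tell look-alikes from the thing itself.
- bot.look_for(name, camera): "extent" ([left, top, right, bottom] in pixels, round what is visible of it).
- bot.cut_out(name, camera): "region" (384x512 bool, what is visible of it) and "extent" ([left, top, right, bottom] in pixels, round what is visible of it).
- bot.spot_point(name, camera): "point" ([column, row] in pixels: a listed point, or the origin of a listed thing).
The state is a dict: "clock": time; "joint_pos": joint angles; "joint_vel": joint speeds; "tau": joint torques, N m; "eef_pos": TCP position; "tool_rot": TCP orientation; "ft_force": force on the tool from outside, world axes, zero at the start; "ft_torque": the same for the moment, N m; "grip_width": finger opening in m.
Only numpy, scipy, OpenCV 4.12 (cv2) and the standard library are available. Lean on these libraries where they do the work, as an engineer would, in place of code of your own. Each camera call takes 0.05 s, during which the arm holds its last target.

## Working session

There is one attempt and no reset: what is moved stays moved. The work goes in short steps, Python scripts to look and compute and a shell command to move; the robot and the scene stay as the last step left them, time stands still between calls to the robot, and variables do not carry over. Pictures are saved under pics/ and viewed, and the job is handed in when it is done.

```bash
mkdir -p pics; ls; cat > h.py <<'E'
import numpy as np,cv2
from workcell import bot
def snap(n,f=None):
    c=bot.camera(n)
    if f: cv2.imwrite('pics/'+f,c['color'])
    return c
def ray(c,px):
    E=np.array(c['extrinsics']);R=E[:3,:3];t=E[:3,3]
    d=np.array([(px[0]-c['cx'])/c['fx'],-(px[1]-c['cy'])/c['fy'],-1.])
    return -R.T@t,(R.T@d)/np.linalg.norm(d)
def atz(c,px,z):
    o,d=ray(c,px);return o+d*(z-o[2])/d[2]
def proj(c,p):
    E=np.array(c['extrinsics']);q=E[:3,:3]@np.array(p)+E[:3,3]
    return np.array([c['cx']+c['fx']*q[0]/-q[2],c['cy']+c['fy']*q[1]/q[2]*1.0])
def tri(rs):
    A=np.zeros((3,3));b=np.zeros(3)
    for o,d in rs:
        M=np.eye(3)-np.outer(d,d);A+=M;b+=M@o
    p=np.linalg.solve(A,b)
    return p,[np.linalg.norm(np.cross(p-o,d)) for o,d in rs]
E
python3 - <<'E'
from h import *
s=bot.get_obs()
for k,v in s.items(): print(k,np.round(v,4))
for n in ['scene','top','wrist']:
    c=snap(n,n+'0.png'); print(n,c.keys(),c['fx'],c['cx'],c['cy'],np.round(c['extrinsics'],3).tolist())
    for o in ['panel','handle','lip','housing','seat','ledge','rim','catch']:
        print(o,[(np.round(x['point'],1).tolist(),round(x['conf'],2)) for x in bot.spot_point(o,n)])
E
```

```text
pics
clock 0.0
joint_pos [ 1.278   0.2414  0.0037  1.3352 -0.      1.5708]
joint_vel [-0.0014  0.0001 -0.0008  0.0011  0.0002  0.0002]
tau [ 0.00000e+00 -3.72314e+01  2.52410e+01  1.69000e-02  1.00000e-04
 -0.00000e+00]
eef_pos [0.1441 0.4781 0.2304]
tool_rot [ 0.568   0.4211 -0.4223 -0.5671]
ft_force [ 0.786  -1.0871  0.2941]
ft_torque [-0.0431 -0.0147  0.0702]
grip_width 0.0855
scene dict_keys(['color', 'fx', 'fy', 'cx', 'cy', 'extrinsics']) 381.72063656254556 249.34352826030178 186.905313919379 [[0.633, 0.774, -0.021, -0.403], [-0.48, 0.413, 0.774, 0.198], [0.607, -0.48, 0.633, -1.51], [0.0, 0.0, 0.0, 1.0]]
panel [([274.0, 198.8], 0.76), ([311.6, 122.4], 0.74), ([230.9, 160.9], 0.65), ([368.4, 189.8], 0.65)]
handle [([310.5, 111.6], 0.97), ([235.9, 154.2], 0.92), ([278.5, 190.1], 0.57), ([377.4, 178.8], 0.56), ([186.9, 229.9], 0.39)]
lip [([342.8, 179.8], 0.77), ([204.2, 163.4], 0.72), ([262.2, 178.4], 0.7)]
housing [([188.1, 246.1], 0.76)]
seat [([186.2, 227.6], 0.84)]
ledge [([170.1, 209.4], 0.71)]
rim [([198.7, 243.8], 0.97)]Traceback (most recent call last):
  File "<stdin>", line 7, in <module>
ValueError: it knows: hammer, handle, housing, ledge, lip, nozzle_cup, panel, rim, seat, tip_tin, wire_brush
```

```bash
python3 - <<'E'
from h import *
for n in ['scene','top','wrist']:
    c=snap(n,n+'0.png'); print(n,c['fx'],c['fy'],c['cx'],c['cy'],np.round(c['extrinsics'],3).tolist())
    for o in ['panel','handle','lip','housing','seat','ledge','rim']:
        print(o,[(np.round(x['point'],1).tolist(),round(x['conf'],2)) for x in bot.spot_point(o,n)])
E
```

```text
scene 381.72063656254556 381.72063656254556 249.34352826030178 186.905313919379 [[0.633, 0.774, -0.021, -0.403], [-0.48, 0.413, 0.774, 0.198], [0.607, -0.48, 0.633, -1.51], [0.0, 0.0, 0.0, 1.0]]
panel [([228.1, 161.8], 0.9), ([312.5, 124.8], 0.7), ([368.5, 189.9], 0.66)]
handle [([276.3, 191.6], 0.93), ([236.9, 153.6], 0.84), ([311.5, 113.1], 0.69), ([378.3, 180.9], 0.65)]
lip [([336.7, 127.5], 0.95), ([257.6, 177.8], 0.74), ([204.1, 160.7], 0.69), ([340.7, 178.8], 0.67)]
housing [([190.2, 245.3], 0.9)]
seat [([184.5, 229.6], 0.77)]
ledge [([170.6, 209.4], 0.72), ([275.9, 150.1], 0.64)]
rim [([200.9, 246.1], 0.88)]
top 459.53290605746554 459.53290605746554 256.05835859525007 191.8371558600803 [[-0.008, -1.0, -0.006, 0.09], [0.99, -0.009, 0.14, -0.578], [-0.14, -0.005, 0.99, -1.562], [0.0, 0.0, 0.0, 1.0]]
panel [([113.8, 258.0], 0.87), ([239.3, 260.5], 0.72), ([236.6, 194.3], 0.69), ([167.9, 141.6], 0.66)]
handle [([232.5, 253.1], 0.78), ([163.2, 138.5], 0.74), ([240.1, 183.4], 0.68), ([109.5, 264.2], 0.59)]
lip [([261.4, 274.5], 0.94), ([103.1, 232.8], 0.8), ([180.3, 168.8], 0.74), ([230.7, 215.9], 0.72)]
housing [([240.5, 185.9], 0.65), ([329.6, 187.0], 0.6)]
seat [([334.2, 187.7], 0.78)]
ledge [([336.7, 210.5], 0.83)]
rim [([335.0, 166.3], 0.96)]
wrist 274.6008986806233 274.6008986806233 258.04598545515006 193.49496811503184 [[0.289, 0.957, 0.001, -0.501], [-0.91, 0.275, -0.31, 0.04], [-0.297, 0.088, 0.951, -0.378], [0.0, 0.0, 0.0, 1.0]]
panel [([362.2, 270.1], 0.55)]
handle [([111.1, 348.8], 0.79)]
lip []
housing [([278.6, 343.2], 0.44)]
seat []
ledge []
rim []
```

View pics/scene0.png

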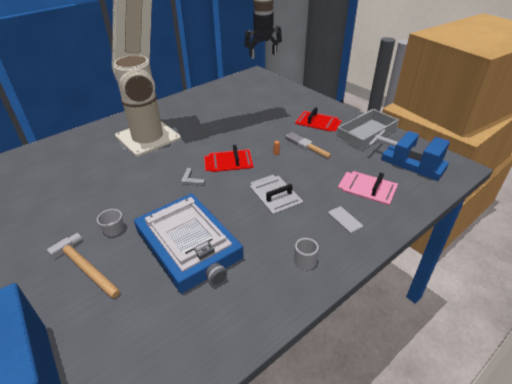

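View pics/top0.png

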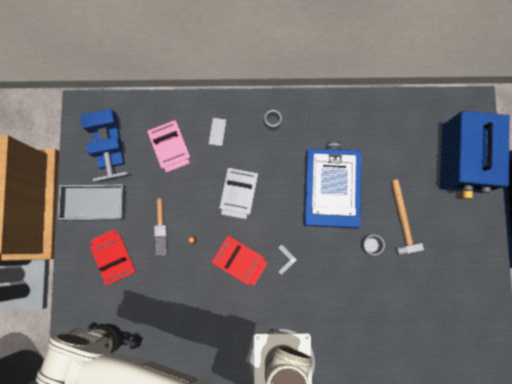

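View pics/wrist0.png

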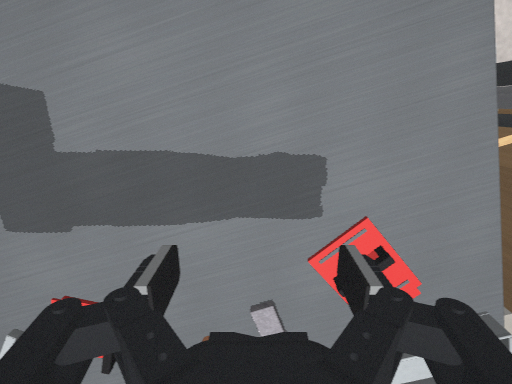

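The true (grey) panel is at about (239,192) in top and (275,195) in scene. The housing is at (333,187) in top. The red and pink ones are look-alikes. Next I triangulate.

```bash
python3 - <<'E'
from h import *
from scipy.spatial.transform import Rotation as R
s=bot.get_obs(); print(np.round(R.from_quat(s['tool_rot']).as_matrix(),3))
cs={n:snap(n) for n in ['scene','top']}
exp={'panel':{'scene':(274,198),'top':(238,194)},'handle':{'scene':(277,191),'top':(240,183)},'lip':{'scene':(260,178),'top':(231,216)}}
for o in ['panel','handle','lip','housing','seat','ledge','rim','nozzle_cup','tip_tin','hammer','wire_brush']:
    rs=[]
    for n in cs:
        L=bot.spot_point(o,n)
        if o in exp: L=[x for x in L if np.linalg.norm(np.array(x['point'])-exp[o][n])<18]
        if o=='housing': L=[x for x in L if n!='top' or x['point'][0]>300]
        if L: print(o,n,np.round(L[0]['point'],1),round(L[0]['conf'],2)); rs.append(ray(cs[n],L[0]['point']))
    if len(rs)==2:
        p,e=tri(rs); print('   ',np.round(p,4),np.round(e,4))
for n,box in [('top',(200,140,400,250)),('scene',(120,150,320,300))]:
    im=cs[n]['color'][box[1]:box[3],box[0]:box[2]]
    cv2.imwrite(f'pics/{n}_z.png',cv2.resize(im,None,fx=4 if n=='top' else 4,fy=4,interpolation=cv2.INTER_CUBIC)[:600])
E
```

```text
[[ 0.289  0.    -0.957]
 [ 0.957  0.     0.289]
 [ 0.    -1.    -0.   ]]
panel scene [272.3 196. ] 0.89
panel top [241.6 192.3] 0.87
    [ 0.5845  0.137  -0.0049] [0.0001 0.0001]
handle scene [277.  192.8] 0.74
handle top [238.6 186.3] 0.8
    [0.6015 0.1447 0.0156] [0.0026 0.0026]
lip scene [257.4 177.8] 0.56
lip top [232.6 217.1] 0.69
    [0.4908 0.1632 0.0016] [0.0071 0.0071]
housing scene [189.7 247. ] 0.84
housing top [330.1 186.4] 0.84
    [ 0.6013 -0.1824 -0.0011] [0.0022 0.0022]
seat scene [187.5 230.5] 0.78
seat top [333.9 189.9] 0.81
    [ 0.5849 -0.1808  0.0491] [0.0052 0.0052]
ledge scene [169.1 212.7] 0.95
ledge top [337.9 211.1] 0.83
    [ 0.5087 -0.1898  0.0668] [0.0043 0.0043]
rim scene [200.6 244.7] 0.83
rim top [335.4 165.9] 0.92
    [ 0.6655 -0.1876  0.0653] [0.0033 0.0033]
nozzle_cup scene [278.8 152.2] 0.59
nozzle_cup top [190.4 236.7] 0.39
    [0.4252 0.3157 0.0037] [0.0025 0.0025]
tip_tin scene [111.5 230.1] 0.91
tip_tin top [371.7 243.8] 0.84
    [ 0.3962 -0.3222 -0.0016] [0.0017 0.0017]
hammer scene [ 87. 268.] 0.55
hammer top [403.4 218.4] 0.58
    [ 4.860e-01 -4.338e-01  1.000e-04] [0.0023 0.0023]
wire_brush scene [308.3 146. ] 0.69
wire_brush top [160.7 227.6] 0.83
    [4.616e-01 4.258e-01 3.000e-04] [0.0025 0.0025]
```

View pics/top_z.png

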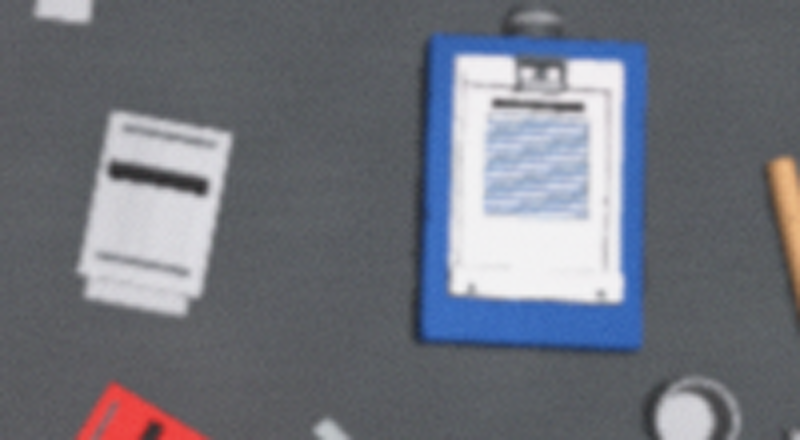

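View pics/scene_z.png

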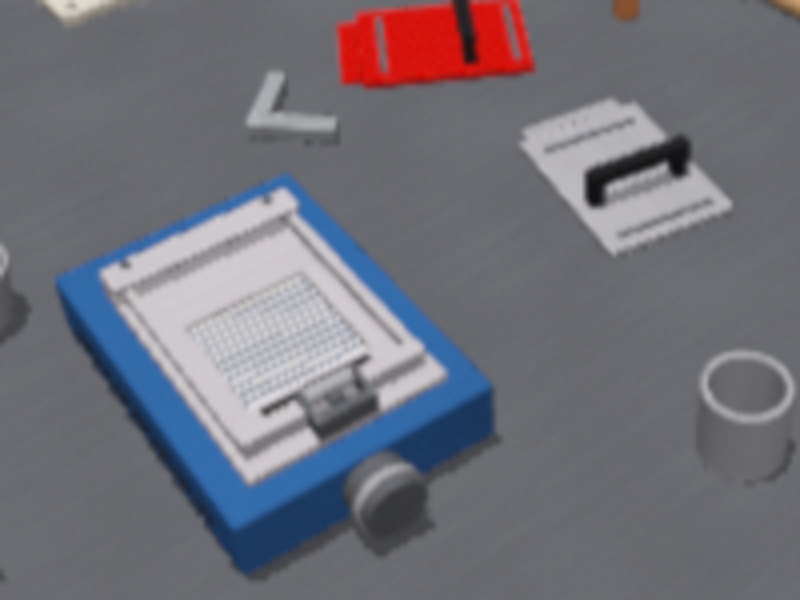

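```bash
cat > fit.py <<'E'
from h import *
from scipy.optimize import minimize
def hullmask(c,P,shape=(384,512),k=4):
    q=np.array([proj(c,p) for p in P])
    h=cv2.convexHull((q*k).astype(np.float32)).astype(np.int32)
    m=np.zeros((shape[0]*k,shape[1]*k),np.uint8);cv2.fillPoly(m,[h],255)
    return cv2.resize(m,(shape[1],shape[0]),interpolation=cv2.INTER_AREA)/255.
def box(x0,x1,y0,y1,z0,z1): return np.array([[x,y,z] for x in(x0,x1) for y in (y0,y1) for z in (z0,z1)])
def place(P,v,z=0):
    c,s=np.cos(v[2]),np.sin(v[2]); return P@np.array([[c,s,0],[-s,c,0],[0,0,1]])+np.array([v[0],v[1],z])
def fit(cams,masks,parts,v0,z=0):
    def cost(u):
        v=[v0[0]+u[0]*.01,v0[1]+u[1]*.01,v0[2]+u[2]*.05];t=0
        for c,m in zip(cams,masks):
            a=np.zeros(m.shape)
            for P in parts: a=np.maximum(a,hullmask(c,place(P,v,z)))
            t+=np.abs(a-m).sum()/m.sum()
        return t
    r=minimize(cost,[0,0,0],method='Nelder-Mead',options=dict(initial_simplex=[[0,0,0],[1,0,0],[0,1,0],[0,0,1]],xatol=.005,fatol=1e-5,maxiter=150))
    u=r.x;return [v0[0]+u[0]*.01,v0[1]+u[1]*.01,v0[2]+u[2]*.05],r.fun
def housmask(im,seed=None):
    hsv=cv2.cvtColor(im,cv2.COLOR_BGR2HSV);m=cv2.inRange(hsv,(100,120,60),(125,255,255))
    m=cv2.morphologyEx(m,cv2.MORPH_OPEN,np.ones((3,3)))
    n,l,st,ce=cv2.connectedComponentsWithStats(m)
    k=min(range(1,n),key=lambda i:np.linalg.norm(ce[i]-seed)+(1e3 if st[i][4]<300 else 0))
    cn,_=cv2.findContours((l==k).astype(np.uint8),cv2.RETR_EXTERNAL,cv2.CHAIN_APPROX_NONE)
    o=np.zeros(m.shape,np.uint8);cv2.fillPoly(o,[cv2.convexHull(max(cn,key=len))],1);return o.astype(float)
E
python3 - <<'E'
from fit import *
cs={n:snap(n) for n in ['scene','top']}
hm=[housmask(cs['scene']['color'],(187,240)),housmask(cs['top']['color'],(333,187))]
H=[box(-.135,.135,-.095,.095,0,.056)]
C=[cs['scene'],cs['top']]
print('both',fit(C,hm,H,[.59,-.183,-.03]))
for i in 0,1: print(i,fit(C[i:i+1],hm[i:i+1],H,[.59,-.183,-.03]))
pm=[]
for n,p in (('scene',(274,196)),('top',(238,193))):
    L=bot.cut_out('panel',n); L=[x for x in L if x['region'][p[1]-8:p[1]+8,p[0]-8:p[0]+8].mean()>.3]
    print(n,[(x['conf'],x['extent'],x['region'].sum()) for x in L]); pm.append(L[0]['region'].astype(float) if L else None)
P=[box(-.075,.075,-.055,.055,0,.008),box(-.093,-.07,-.045,.045,0,.004),box(.013,.027,-.045,.045,.027,.041),box(.013,.027,-.045,-.031,.008,.041),box(.013,.027,.031,.045,.008,.041)]
print('both',fit(C,pm,P,[.584,.14,-.16]))
for i in 0,1: print(i,fit(C[i:i+1],pm[i:i+1],P,[.584,.14,-.16]))
E
```

```text
both ([np.float64(0.5902791471383935), np.float64(-0.1852933932517909), np.float64(-0.0530608067558299)], np.float64(0.10532281947833927))
0 ([np.float64(0.5900272016724045), np.float64(-0.18336227466377644), np.float64(-0.06600085272324117)], np.float64(0.07951374098026308))
1 ([np.float64(0.5906014647249422), np.float64(-0.1850106420147647), np.float64(-0.06078936436933367)], np.float64(0.021463497559644436))
scene [(0.55, [249.9, 176.5, 304.1, 212.0], np.int64(1203))]
top [(0.59, [221.2, 169.8, 257.0, 216.1], np.int64(1377))]
both ([np.float64(0.5904524852045059), np.float64(0.14545413092740522), np.float64(-0.20626569743891154)], np.float64(0.13837610396808325))
0 ([np.float64(0.592875400926235), np.float64(0.14650459225158652), np.float64(-0.21787165697756827)], np.float64(0.05094779391390804))
1 ([np.float64(0.5889133522669928), np.float64(0.14355770145554728), np.float64(-0.1834410769807473)], np.float64(0.05795491762427557))
```

```bash
cat > plan.py <<'E'
from h import *
from scipy.spatial.transform import Rotation as R
def toolR(yaw,tilt=0):
    # tool x along heading yaw with tilt: +x end up by tilt ; tool y down
    X=np.array([np.cos(yaw)*np.cos(tilt),np.sin(yaw)*np.cos(tilt),np.sin(tilt)])
    Z=np.array([-np.sin(yaw),np.cos(yaw),0]); Y=np.cross(Z,X)
    return np.stack([X,Y,Z],1)
def delta(p1,R1,p0=None,R0=None):
    s=bot.get_obs()
    if p0 is None:p0=s['eef_pos']
    if R0 is None:R0=R.from_quat(s['tool_rot']).as_matrix()
    d=R0.T@(np.array(p1)-p0)*1000; w=R.from_matrix(R0.T@R1).as_rotvec(degrees=True)
    return d,w
E
python3 - <<'E'
from plan import *
s=bot.get_obs();R0=R.from_quat(s['tool_rot']).as_matrix()
p=np.array([.585,.115,.14]); R1=toolR(-.19)
d,w=delta(p,R1); print(d,w)
# shift in initial frame all first; per-row if split: shift in new frame
for n in (8,9,10):
    print(n,w/n)
    # shift after turning, in tgt frame
print('after turn',R1.T@(p-s['eef_pos'])*1000)
E
```

```text
[-221.06116197   91.31617195 -526.90026438] [2.58890451e-04 8.41106719e+01 1.62857375e-03]
8 [3.23613064e-05 1.05138340e+01 2.03571719e-04]
9 [2.87656056e-05 9.34563021e+00 1.80952639e-04]
10 [2.58890451e-05 8.41106719e+00 1.62857375e-04]
after turn [ 501.43878663   91.30905056 -273.95687571]
```

```bash
python3 -m inch '0 0 0 -22 0 -52.5 0;0 0 0 -22 0 -52.5 0;0 0 0 -22 0 -52.5 0;0 0 0 -22 0 -52.5 0;0 0 0 -22 0 -52.5 0;0 0 0 -22 0 -52.5 0;0 0 0 -22 0 -52.5 0;0 0 0 -22 0 -52.5 0;0 0 0 -22 0 -52.5 0;0 0 0 -22 0 -52.5 0'; python3 -m inch '0 8.4 0 0 9 0 0;0 8.4 0 0 9 0 0;0 8.4 0 0 9 0 0;0 8.4 0 0 9 0 0;0 8.4 0 0 9 0 0;0 8.4 0 0 9 0 0;0 8.4 0 0 9 0 0;0 8.4 0 0 9 0 0;0 8.4 0 0 9 0 0;0 8.4 0 0 9 0 0;0 0 0 0 0 0 0'
python3 - <<'E'
from plan import *
s=bot.get_obs();print(np.round(s['eef_pos'],4),np.round(R.from_quat(s['tool_rot']).as_matrix(),3).tolist(),np.round(s['joint_pos'],3))
print(delta([.585,.115,.14],toolR(-.19)))
c=snap('wrist','w1.png')
for o in ['panel','handle','lip']: print(o,[(np.round(x['point'],1),round(x['conf'],2)) for x in bot.spot_point(o,'wrist')])
E
```

```text
clock: 4.25
eef_pos: [0.5848, 0.1152, 0.2314]
tool_rot: [-0.568, -0.422, 0.421, 0.568]
ft_force: [0.6, 1.1, 0.3]
grip_width: 0.0855
clock: 5.62
eef_pos: [0.5828, 0.1164, 0.1404]
tool_rot: [0.704, -0.066, 0.065, -0.704]
ft_force: [0.2, 0.0, -0.4]
grip_width: 0.0853
[0.5828 0.1164 0.1404] [[0.983, -0.002, 0.185], [-0.185, -0.0, 0.983], [-0.002, -1.0, -0.001]] [0.197 0.478 0.11  1.205 0.    1.954]
(array([ 2.38573573,  0.39519231, -1.01330815]), array([ 0.0425371 ,  0.20990782, -0.10668395]))
panel [(array([ 36.4, 192.7]), 0.88), (array([261.3, 154. ]), 0.87)]
handle [(array([ 13.4, 186.6]), 0.97), (array([280.2, 158. ]), 0.76)]
lip [(array([168.4, 149.9]), 0.97), (array([ 29.1, 257. ]), 0.71), (array([262.8, 150.3]), 0.3)]
```

View pics/w1.png

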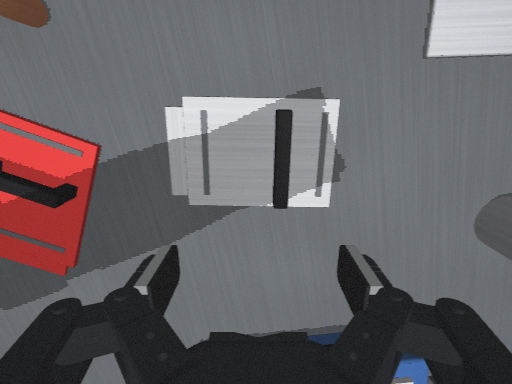

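Panel plainly below: plate corners at about (183,97), (339,99), (330,207), (190,205). Lip corners at (166,107) and (174,195). The black bar runs from (283,110) to (281,208).

```bash
cat > pf.py <<'E'
from fit import *
from scipy.optimize import least_squares
def ptfit(c,M,q,v0):
    f=lambda v:(np.array([proj(c,p) for p in place(np.array(M),v[:3],v[3])])-np.array(q)).ravel()
    r=least_squares(f,v0,x_scale=[.01,.01,.05,.01]);return r.x,np.round(r.fun.reshape(-1,2),1)
E
python3 - <<'E'
from pf import *
c=snap('wrist')
M=[(-.075,.055,.008),(.075,.055,.008),(.075,-.055,.008),(-.075,-.055,.008),(-.093,.045,.004),(-.093,-.045,.004),(.02,.045,.041),(.02,-.045,.041)]
q=[(183,97),(339,99),(330,207),(190,205),(166,107),(174,195),(284,110),(281,208)]
print(ptfit(c,M,q,[.59,.145,-.2,0]))
L=[x for x in bot.cut_out('panel','wrist') if x['region'][150:160,230:250].mean()>.5]
P=[box(-.075,.075,-.055,.055,0,.008),box(-.093,-.07,-.045,.045,0,.004),box(.013,.027,-.045,.045,.027,.041)]
if L: print(fit([c],[L[0]['region'].astype(float)],P,[.59,.145,-.19]))
import json;json.dump({k:np.array(c[k]).tolist() for k in ('fx','fy','cx','cy','extrinsics')},open('w1.json','w'))
E
```

```text
(array([ 0.59257904,  0.14608115, -0.19830065, -0.0028444 ]), array([[-0.3,  0. ],
       [ 0.4, -0.1],
       [-1. , -0.6],
       [ 0.1,  0.1],
       [ 0.1,  0.7],
       [-0.3, -0.1],
       [ 0.9, -0.3],
       [-0. ,  0.2]]))
([np.float64(0.5917704256820697), np.float64(0.14614988707957866), np.float64(-0.20551242173388248)], np.float64(0.015344696221778236))
```

```bash
python3 -m inch '0 0 0 10 -13.5 -53.5 0;0 0 0 10 -13.5 -53.5 0;0 0 0 10 -13.5 -53.5 0;0 0 0 10 -13.5 -53.5 0;0 0 0 10 -13.5 -53.5 0;0 0 0 10 -13.5 -53.5 0;0 -7.5 0 0 0 0 0;0 0 0 0 0 0 0;0 0 0 0 0 0 0'
python3 - <<'E'
from plan import *
s=bot.get_obs();print(np.round(s['eef_pos'],4),np.round(R.from_quat(s['tool_rot']).as_matrix(),3).tolist(),np.round(s['joint_pos'],3))
c=snap('wrist','w2.png')
cv2.imwrite('pics/w2b.png',cv2.resize(c['color'][0:330],(800,516),interpolation=cv2.INTER_CUBIC))
for o in ['housing','seat','ledge','rim']: print(o,[(np.round(x['point'],1),round(x['conf'],2)) for x in bot.spot_point(o,'wrist')])
import json;json.dump({k:np.array(c[k]).tolist() for k in ('fx','fy','cx','cy','extrinsics')},open('w2.json','w'))
E
```

```text
clock: 7.05
eef_pos: [0.5823, -0.2094, 0.2222]
tool_rot: [-0.707, 0.021, -0.02, 0.707]
ft_force: [-0.8, -0.5, -0.1]
grip_width: 0.0856
[ 0.5823 -0.2094  0.2222] [[0.998, -0.0, 0.058], [-0.058, 0.0, 0.998], [-0.0, -1.0, 0.0]] [-0.345  0.487  0.339  1.424  0.     1.283]
housing [(array([263. , 147.1]), 0.9)]
seat [(array([268.4, 159.1]), 0.7)]
ledge [(array([187.2, 156. ]), 0.74)]
rim [(array([340.7, 156.7]), 0.7)]
```

View pics/w2b.png

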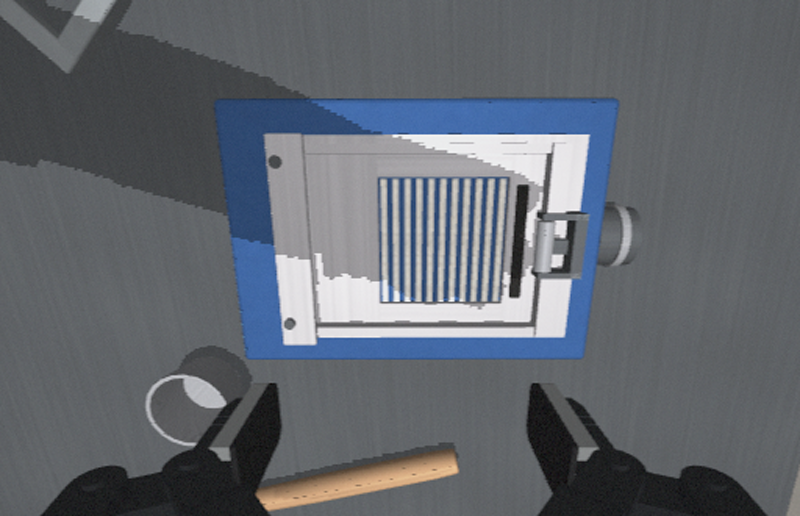

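Housing top corners (full-size picture) lie near (139,63), (395,63), (373,230), (157,230). The ledge's edge runs (194,86)-(202,221) and the rim inner line (353,95)-(342,211).

```bash
python3 - <<'E'
from pf import *
import json
c={k:np.array(v) if k=='extrinsics' else v for k,v in json.load(open('w2.json')).items()}
k=1.5625
M=[(-.135,.095,.056),(.135,.095,.056),(.135,-.095,.056),(-.135,-.095,.056)]
q=np.array([(217,99),(618,99),(583,359),(246,359)])/k
v,r=ptfit(c,M,q,[.59,-.185,-.06,0]);print(np.round(v,4),r.tolist())
f=lambda px,z:(lambda p:(p, np.array([[np.cos(v[2]),np.sin(v[2])],[-np.sin(v[2]),np.cos(v[2])]])@(p[:2]-v[:2])))(atz(c,np.array(px)/k,z))
z0=v[3]
for n,px,z in [('ledge top N',(303,134),.077),('ledge top S',(316,345),.077),('ledge back N',(265,134),.077),('ledge back S',(285,345),.077),('rim inN',(552,150),.076),('rim inS',(536,325),.076),('rim outN',(589,135),.076),('rim outS',(565,337),.076),('roller',(543,247),.0805),('gasket N',(527,185),.065),('gasket S',(519,297),.065),('gasketL N',(517,185),.065),('gasketL S',(511,297),.065)]:
    print(n,np.round(f(px,z+z0)[1]*1000,1))
im=cv2.imread('pics/w2.png')
cv2.imwrite('pics/w2c.png',cv2.resize(im[70:240,140:400],(780,510),interpolation=cv2.INTER_CUBIC))
E
```

```text
[ 0.5939 -0.1849 -0.059  -0.0072] [[-0.9, 0.2], [0.7, 0.5], [-0.4, -0.4], [0.7, -0.5]]
ledge top N [-73.5  72.1]
ledge top S [-74.2 -74.2]
ledge back N [-97.8  72.1]
ledge back S [-97.3 -74.2]
rim inN [86.9 62.7]
rim inS [ 88.2 -58.6]
rim outN [109.7  71.8]
rim outS [110.7 -68.1]
roller [86.   0.1]
gasket N [75.8 40.3]
gasket S [ 77.  -40.5]
gasketL N [68.9 40.3]
gasketL S [ 71.1 -40.5]
```

View pics/w2c.png

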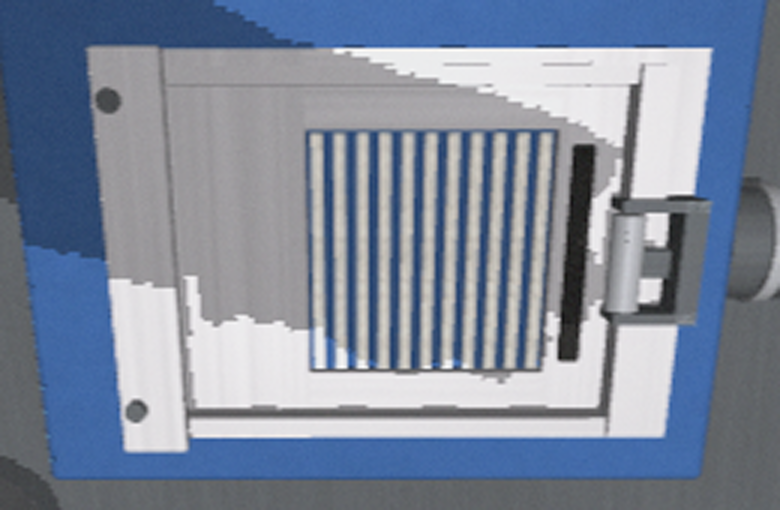

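```bash
python3 - <<'E'
from pf import *
from plan import *
import json
c={k:np.array(v) if k=='extrinsics' else v for k,v in json.load(open('w2.json')).items()}
k=1.5625
M=np.array([(-.135,.095,.056),(.135,.095,.056),(.135,-.095,.056),(-.135,-.095,.056)])
q=np.array([(217,99),(618,99),(583,359),(246,359)])/k
r=least_squares(lambda v:(np.array([proj(c,p) for p in place(M,v,0)])-q).ravel(),[.59,-.185,-.06],x_scale=[.01,.01,.05]);v=r.x
print(np.round(v,4),np.round(r.fun,1))
f=lambda px,z:np.array([[np.cos(v[2]),np.sin(v[2])],[-np.sin(v[2]),np.cos(v[2])]])@(atz(c,np.array(px)/k,z)[:2]-v[:2])
for n,px,z in [('ledge top N',(303,134),.077),('ledge top S',(316,345),.077),('rim inN',(552,150),.076),('rim inS',(536,325),.076),('roller',(543,247),.0805),('gasket N',(527,185),.065),('gasket S',(519,297),.065),('gasketL N',(517,185),.065),('gasketL S',(511,297),.065)]:
    print(n,np.round(f(px,z)*1000,1))
p=np.array([.6116,.142,.14]);print(delta(p,toolR(-.20)))
E
```

```text
[ 0.5937 -0.1849 -0.0591] [-4.1 -0.9  3.9 -0.6  1.7  2.1 -1.5  2. ]
ledge top N [-71.7  71.6]
ledge top S [-72.4 -71.1]
rim inN [84.8 62.4]
rim inS [ 86.1 -55.9]
roller [83.9  1.4]
gasket N [74.  40.5]
gasket S [ 75.2 -38.3]
gasketL N [67.3 40.5]
gasketL S [ 69.4 -38.3]
(array([  9.26983647,  82.27496921, 352.33407129]), array([-1.18471686e-03,  8.22702253e+00, -1.07411667e-02]))
```

```bash
python3 -m inch '0 0 0 1.3 0 50.3 0;0 0 0 1.3 0 50.3 0;0 0 0 1.3 0 50.3 0;0 0 0 1.3 0 50.3 0;0 0 0 1.3 0 50.3 0;0 0 0 1.3 0 50.3 0;0 0 0 1.5 0 50.5 0;0 8.2 0 0 40 0 0;0 0 0 0 42 0 0;0 0 0 0 40 0 0;0 0 0 0 0 0 0;0 0 0 0 0 0 0'
python3 - <<'E'
from plan import *
c=snap('wrist','w3.png')
p=np.array([.6116,.142,.014]);print(delta(p,toolR(-.20)), bot.get_obs()['ft_force'])
P=[(.02,.045,.041),(.02,-.045,.041),(.02,0,.041),(.02,0,.034)]
from fit import place
for x in place(np.array(P),[.5922,.1461,-.20]): print(proj(c,x))
E
```

```text
clock: 8.8
eef_pos: [0.6127, 0.1416, 0.1019]
tool_rot: [-0.703, 0.07, -0.071, 0.704]
ft_force: [0.7, 0.0, 0.9]
grip_width: 0.0856
(array([-2.12125907, 88.69876028, -0.16008982]), array([-0.09493417, -0.01328178,  0.20520763])) [ 0.20077644  0.42676348 -0.11968277]
[255.68314211 153.14714003]
[256.01950388 259.9493525 ]
[255.86203006 209.94797439]
[255.90243324 206.81920811]
```

View pics/w3.png

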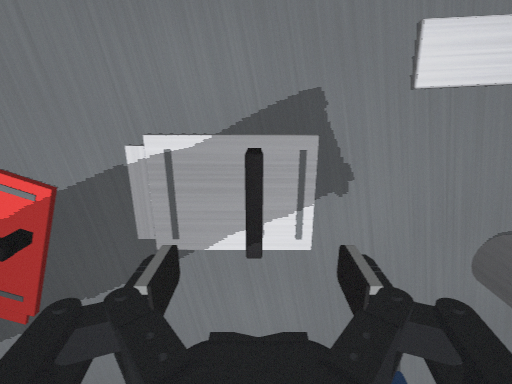

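Bar seen at (254,149)-(254,258), about 2 px from my prediction. Now I go down and grip.

```bash
python3 -m inch '0 0 0 -3.5 30 2 0;0 0 0 0 30 0 0;0 0 0 0 20 0 0;0 0 0 0 8 0 0;0 0 0 0 0 0 0;0 0 0 0 0 0 1;0 0 0 0 0 0 1;0 0 0 0 0 0 1;0 0 0 0 0 0 1;0 0 0 0 0 0 1;0 0 0 0 0 0 1'
python3 - <<'E'
from plan import *
c=snap('wrist','w4.png');s=bot.get_obs()
print(s['eef_pos'],np.round(R.from_quat(s['tool_rot']).as_matrix(),3).tolist(),s['grip_width'],s['ft_force'],s['ft_torque'])
E
```

```text
clock: 10.22
eef_pos: [0.6092, 0.1439, 0.0128]
tool_rot: [-0.703, 0.07, -0.071, 0.704]
ft_force: [0.3, -0.3, 2.9]
grip_width: 0.013
[0.60914418 0.14392232 0.01275989] [[0.98, 0.001, 0.199], [-0.199, 0.0, 0.98], [0.001, -1.0, 0.0]] 0.012873875548569152 [-1.11260046 -0.70535815  4.16037687] [0.0290104  0.04797326 0.05023446]
```

View pics/w4.png

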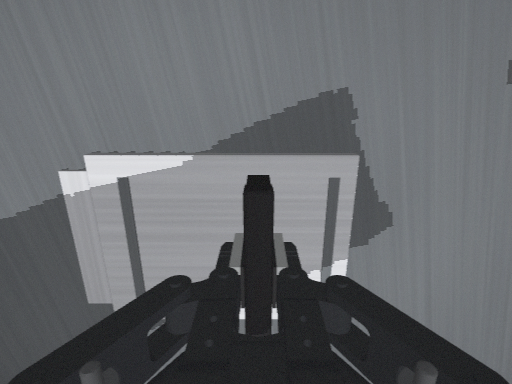

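Held; opening 12.9 mm. I lift now and measure the panel in the hand.

```bash
python3 -m inch '0 0 0 0 -5 0 1;0 0 0 0 -15 0 1;0 0 0 0 -30 0 1;0 0 0 0 -40 0 1;0 0 0 0 -30 0 1;0 0 0 0 -10 0 1;0 0 0 0 0 0 1;0 0 0 0 0 0 1'
python3 - <<'E'
from plan import *
c=snap('wrist','w5.png');s=bot.get_obs()
print(s['eef_pos'],np.round(R.from_quat(s['tool_rot']).as_matrix(),3).tolist(),s['grip_width'],s['ft_force'],s['ft_torque'])
cv2.imwrite('pics/w5b.png',cv2.resize(c['color'],(800,600),interpolation=cv2.INTER_CUBIC))
snap('scene','s5.png')
import json;json.dump({k:np.array(c[k]).tolist() for k in ('fx','fy','cx','cy','extrinsics')},open('w5.json','w'))
E
```

```text
clock: 11.28
eef_pos: [0.6075, 0.1436, 0.1404]
tool_rot: [0.704, -0.072, 0.069, -0.703]
ft_force: [-0.1, 0.4, -4.5]
grip_width: 0.0129
[0.60752107 0.14355622 0.14024943] [[0.98, -0.004, 0.199], [-0.199, -0.001, 0.98], [-0.003, -1.0, -0.002]] 0.0130185947122619 [-0.76915727  0.22943264 -4.32331281] [-0.04387735 -0.10758137 -0.00325985]
```

View pics/w5b.png

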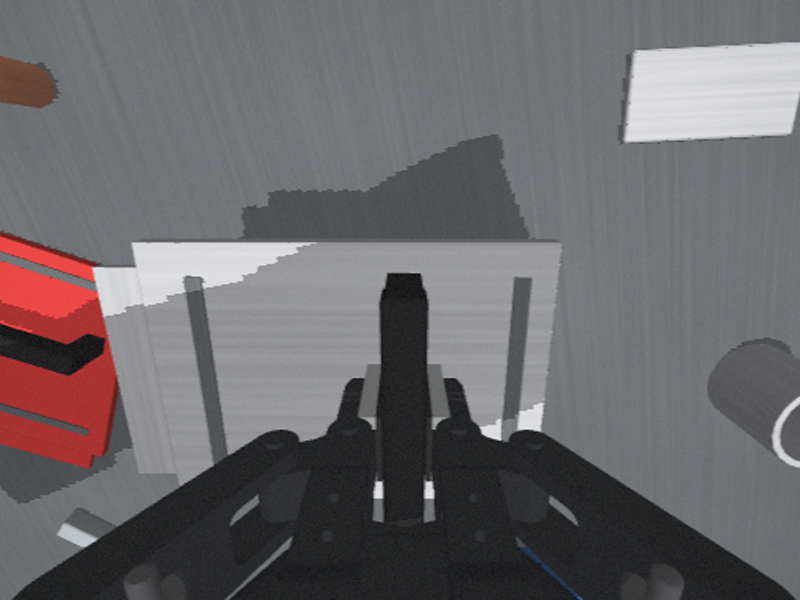

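View pics/s5.png

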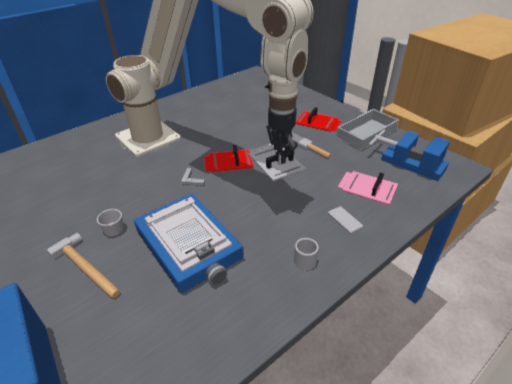

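```bash
cat > inhand.py <<'E'
from plan import *
from scipy.optimize import least_squares
import json
def fithand(c,Rt,pt,M,q):
    # panel in tool frame: nominal Rpt: panel x=tool x, panel z=-tool y, panel y=tool z
    N=np.array([[1,0,0],[0,0,-1],[0,1,0]],float).T  # columns: panel axes in tool
    N=np.stack([[1,0,0],[0,0,1],[0,-1,0]],1).astype(float)
    def pose(u):
        Rr=N@R.from_rotvec(u[3:6]).as_matrix(); o=np.array(u[:3]); return Rr,o
    def f(u):
        Rr,o=pose(u); P=(Rt@(Rr@np.array(M).T+o[:,None])).T+pt
        e=(np.array([proj(c,p) for p in P])-q).ravel()
        return np.r_[e, (u[3:6])/.02,(u[:3]-u0[:3])/.004]
    u0=np.r_[N@-np.array([.02,0,.034])+[0,-.019,0],0,0,0]
    r=least_squares(f,u0,x_scale=[.01]*3+[.05]*3); return r.x,pose(r.x),np.round(r.fun,1)
E
python3 - <<'E'
from inhand import *
c={k:np.array(v) if k=='extrinsics' else v for k,v in json.load(open('w5.json')).items()}
s=bot.get_obs();Rt=R.from_quat(s['tool_rot']).as_matrix()
M=[(-.075,.055,.008),(.075,.055,.008),(-.093,.045,.004),(-.093,-.045,.004)]
q=np.array([(133,242),(561,243),(94,267),(138,473)])/1.5625
u,(Rp,o),e=fithand(c,Rt,s['eef_pos'],M,q); print(np.round(u,4),e)
print(Rp@[.02,0,.034]+o)
E
```

```text
[-0.0194  0.0155 -0.002  -0.009   0.0054 -0.0053] [-0.5 -0.3 -0.   0.2  0.2 -0.   0.4  0.1 -0.5  0.3 -0.3  0.1  0.1 -0.5]
[ 0.00075581 -0.01839642 -0.00177092]
```

In-hand fit agrees with nominal; the bar is about 2 mm off centre along itself and rotation is under 0.6°. The table contact gives 12.8 mm from panel underside to TCP. Next I plan the approach at 12° tilt.

```bash
cat > tgt.py <<'E'
from plan import *
H=np.array([.593,-.185,0]);HY=-.059
O=np.array([-.0200,.0128,-.002]);N=np.stack([[1,0,0],[0,0,1],[0,-1,0]],1).astype(float)
Hm=np.array([[np.cos(HY),-np.sin(HY),0],[np.sin(HY),np.cos(HY),0],[0,0,1]])
def tcp_for_lip(lip_h,tilt):
    Rt=toolR(HY,np.radians(tilt)); return H+Hm@np.array(lip_h)-Rt@(N@np.array([-.093,0,0])+O),Rt
def where():
    s=bot.get_obs();Rt=R.from_quat(s['tool_rot']).as_matrix();Rp=Hm.T@Rt@N
    f=lambda p:np.round((Hm.T@(s['eef_pos']+Rt@(N@np.array(p)+O)-H))*1000,1)
    print('t',round(s['clock'],2),'lip_h',f([-.093,0,0]),'org_h',f([0,0,0]),'edge+x',f([.075,0,0]),'tilt',round(np.degrees(np.arcsin(Rp[2,0])),2),'yaw',round(np.degrees(np.arctan2(Rp[1,0],Rp[0,0])),2),'roll',round(np.degrees(Rp[2,1]),2),'F_h',np.round(Hm.T@s['ft_force'],1),'T',np.round(s['ft_torque'],2),'w',round(s['grip_width'],4))
    return s
E
python3 - <<'E'
from tgt import *
s=where()
p,Rt=tcp_for_lip([-.05,0,.11],12)
d,w=delta(p,Rt);print(p,w,'shift in final tool frame',Rt.T@(p-s['eef_pos'])*1000)
E
```

```text
t 11.38 lip_h [-116.9  342.8  127.9] org_h [-24.8 329.7 127.6] edge+x [ 49.4 319.1 127.4] tilt -0.18 yaw -8.1 roll -0.09 F_h [-0.7  0.1 -4.3] T [-0.01 -0.01  0.01] w 0.013
[ 0.65088665 -0.18641579  0.14601431] [  0.92081923  -8.06013711 -12.17076793] shift in final tool frame [  62.39245737    7.48732614 -326.84798455]
```

```bash
python3 -m inch '0.5 -4 -6.1 0 0 0 1;0.4 -4 -6.1 0 0 0 1;0 0 0 9 1 -46.5 1;0 0 0 9 1 -46.5 1;0 0 0 9 1 -46.5 1;0 0 0 9 1 -46.5 1;0 0 0 9 1 -46.5 1;0 0 0 9 1 -46.5 1;0 0 0 8 1 -46.5 1;0 0 0 0 0 0 1;0 0 0 0 0 0 1'
python3 - <<'E'
from tgt import *
s=where()
p,Rt=tcp_for_lip([-.058,0,.071],12)
d,w=delta(p,Rt);print(p,w,'shift',d)
c=snap('wrist','w6.png');snap('scene','s6.png');snap('top','t6.png')
cv2.imwrite('pics/w6b.png',cv2.resize(c['color'],(800,600),interpolation=cv2.INTER_CUBIC))
E
```

```text
clock: 12.75
eef_pos: [0.6501, -0.1845, 0.1468]
tool_rot: [0.704, 0.053, 0.096, -0.701]
ft_force: [-0.6, 0.7, -4.5]
grip_width: 0.0128
t 12.75 lip_h [-50.9   2.1 110.6] org_h [ 40.1   1.9 130.1] edge+x [113.4   1.8 145.7] tilt 12.05 yaw -0.12 roll 0.12 F_h [-0.6  0.7 -4.5] T [0.08 0.33 0.07] w 0.0128
[ 0.64290057 -0.18594407  0.10701431] [-0.09779479 -0.12042825  0.05143272] shift [-15.23350926  37.38580234  -1.94312286]
```

View pics/w6b.png

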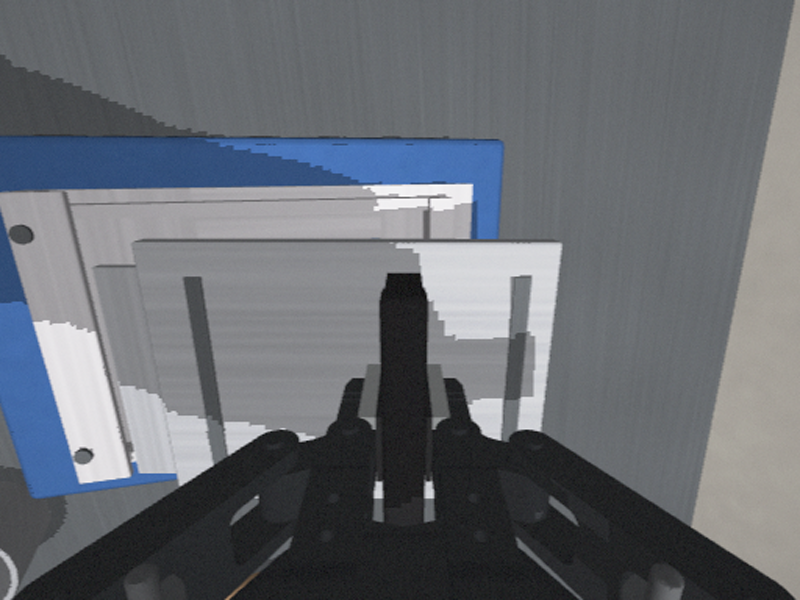

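View pics/s6.png

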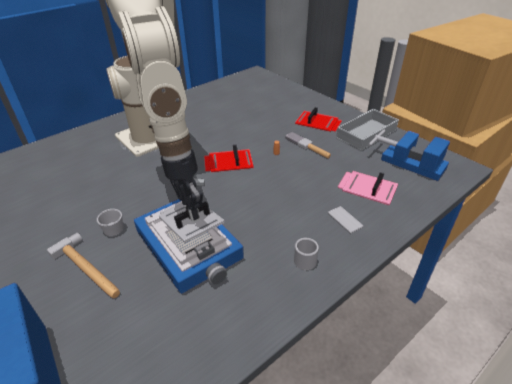

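Panel hangs right over the frame, and the lip (94..138, 267..473) is to the right of the ledge edge (65,192)-(130,475). A quick check of the sideways alignment by wrist view, then I lower.

```bash
python3 - <<'E'
from tgt import *
c=snap('wrist')
f=lambda px,z:Hm.T@(atz(c,np.array(px)/1.5625,z)-H)*1000
for px in [(65,192),(130,474)]: print('ledge edge',f(px,.074))
s=bot.get_obs();Rt=R.from_quat(s['tool_rot']).as_matrix()
for P,px in [((-.093,.045,.004),(94,267)),((-.093,-.045,.004),(138,473))]:
    p=s['eef_pos']+Rt@(N@np.array(P)+O)
    print('lip pred',Hm.T@(p-H)*1000,'seen',f(px,p[2]-.003))
E
python3 -m inch '0 0 0 -6 15 -1.5 1;0 0 0 -6 13 -0.5 1;0 0 0 -4 10 0 1;0 0 0 0 0 0 1'
python3 -c "
from tgt import *
where()"
```

```text
ledge edge [-71.8165403   73.09083387  74.        ]
ledge edge [-72.36265854 -70.00950861  74.        ]
lip pred [-50.85139916  48.06457648 115.62154217] seen [-49.99355014  48.49621098 112.62154217]
lip pred [-50.78907753 -41.93534422 115.51961569] seen [-51.03786867 -42.0335468  112.51961569]
clock: 13.45
eef_pos: [0.6423, -0.1857, 0.1062]
tool_rot: [0.705, 0.053, 0.095, -0.701]
ft_force: [0.2, -0.7, -3.8]
grip_width: 0.0131
t 13.45 lip_h [-58.6   0.4  70.1] org_h [32.3  0.3 89.5] edge+x [105.7   0.2 105.1] tilt 12.05 yaw -0.07 roll 0.09 F_h [ 0.2 -0.7 -3.8] T [0.09 0.34 0.02] w 0.0131
```

```bash
python3 -m inch '0 0 0 -0.8 3.6 1 1;0 0 0 -0.3 1.5 0 1;0 0 0 0 0 0 1'; python3 -c "
from tgt import *
where()"; python3 -m inch '0 0 0 -0.2 1 0 1;0 0 0 0 0 0 1'
python3 -c "
from tgt import *
where()"
```

```text
clock: 13.82
eef_pos: [0.6437, -0.1854, 0.1028]
tool_rot: [0.705, 0.054, 0.097, -0.701]
ft_force: [-0.8, 0.1, -5.1]
grip_width: 0.0131
t 13.82 lip_h [-57.1   0.8  66.3] org_h [33.8  0.7 86.1] edge+x [107.1   0.6 102. ] tilt 12.25 yaw -0.08 roll 0.04 F_h [-0.8  0.  -5.1] T [0.09 0.26 0.06] w 0.0131
clock: 14.08
eef_pos: [0.6436, -0.1854, 0.1016]
tool_rot: [0.705, 0.054, 0.096, -0.701]
ft_force: [-0.1, 0.2, -4.5]
grip_width: 0.0133
t 14.07 lip_h [-57.2   0.8  65.2] org_h [33.7  0.6 84.9] edge+x [107.    0.5 100.8] tilt 12.23 yaw -0.08 roll 0.04 F_h [-0.1  0.2 -4.5] T [-0.    0.35 -0.01] w 0.0133
```

```bash
for i in 1 2; do :; done; python3 -m inch '0 0 0 -0.2 1 0 1;0 0 0 0 0 0 1'; python3 -m inch '0 0 0 -0.2 1 0 1;0 0 0 0 0 0 1';python3 -c "
from tgt import *
where()"
```

```text
clock: 14.32
eef_pos: [0.6435, -0.1853, 0.1004]
tool_rot: [0.705, 0.054, 0.096, -0.701]
ft_force: [0.1, -0.3, -4.0]
grip_width: 0.0127
clock: 14.58
eef_pos: [0.6435, -0.1853, 0.0994]
tool_rot: [0.705, 0.054, 0.096, -0.701]
ft_force: [-0.2, -0.4, -5.2]
grip_width: 0.0127
t 14.57 lip_h [-57.3   0.8  63. ] org_h [33.6  0.7 82.6] edge+x [106.9   0.6  98.5] tilt 12.21 yaw -0.08 roll 0.05 F_h [-0.2 -0.5 -5.2] T [-0.02  0.33  0.06] w 0.0127
```

```bash
python3 -m inch '0 0 0 -0.2 0.7 0 1;0 0 0 0 0 0 1'; python3 -m inch '0 0 0 -0.2 0.7 0 1;0 0 0 0 0 0 1'; python3 -c "
from tgt import *
where()"
```

```text
clock: 14.82
eef_pos: [0.6435, -0.1853, 0.0988]
tool_rot: [0.705, 0.054, 0.096, -0.701]
ft_force: [-0.4, 0.1, -4.5]
grip_width: 0.0129
clock: 15.08
eef_pos: [0.6437, -0.1853, 0.0983]
tool_rot: [0.705, 0.054, 0.097, -0.701]
ft_force: [-0.2, 0.2, -2.7]
grip_width: 0.0129
t 15.07 lip_h [-57.1   0.8  61.8] org_h [33.8  0.7 81.6] edge+x [107.1   0.6  97.5] tilt 12.26 yaw -0.07 roll 0.04 F_h [-0.2  0.2 -2.7] T [0.06 0.3  0.01] w 0.0129
```

Sill contact is felt with the lip at z = 61.8 mm, as expected. Now I slide back under the ledge.

```bash
python3 -m inch '0 0 0 -3.9 -1.2 0 1;0 0 0 -3.9 -0.85 0 1;0 0 0 -3.9 -0.85 0 1;0 0 0 0 0 0 1'; python3 -c "
from tgt import *
where()"; python3 -m inch '0 0 0 -2.9 -0.65 0 1;0 0 0 -2.9 -0.65 0 1;0 0 0 0 0 0 1'; python3 -c "
from tgt import *
where()"
```

```text
clock: 15.58
eef_pos: [0.6308, -0.1846, 0.0983]
tool_rot: [0.705, 0.054, 0.096, -0.701]
ft_force: [0.3, -0.6, -3.0]
grip_width: 0.0131
t 15.57 lip_h [-70.1   0.8  62. ] org_h [20.8  0.7 81.6] edge+x [94.1  0.6 97.4] tilt 12.18 yaw -0.09 roll 0.05 F_h [ 0.3 -0.6 -3. ] T [0.04 0.4  0.04] w 0.0131
clock: 15.95
eef_pos: [0.6251, -0.1842, 0.0984]
tool_rot: [0.705, 0.054, 0.096, -0.701]
ft_force: [-0.6, 0.2, -3.6]
grip_width: 0.0126
t 15.95 lip_h [-75.7   0.9  62. ] org_h [15.2  0.7 81.6] edge+x [88.5  0.6 97.5] tilt 12.19 yaw -0.08 roll 0.04 F_h [-0.6  0.2 -3.6] T [ 0.04  0.41 -0.02] w 0.0126
```

```bash
python3 -m inch '0 0 0 -2 -0.4 0 1;0 0 0 -1.5 -0.3 0 1;0 0 0 0 0 0 1'; python3 -m inch '0 0 0 -1.5 -0.3 0 1;0 0 0 0 0 0 1'; python3 -c "
from tgt import *
where()"
```

```text
clock: 16.32
eef_pos: [0.6218, -0.184, 0.0984]
tool_rot: [0.705, 0.054, 0.096, -0.701]
ft_force: [-0.2, -0.6, -4.4]
grip_width: 0.0132
clock: 16.58
eef_pos: [0.6203, -0.1839, 0.0984]
tool_rot: [0.705, 0.054, 0.096, -0.701]
ft_force: [-0.4, -0.7, -3.1]
grip_width: 0.0133
t 16.57 lip_h [-80.5   0.8  62. ] org_h [10.4  0.7 81.7] edge+x [83.7  0.6 97.6] tilt 12.22 yaw -0.08 roll 0.04 F_h [-0.3 -0.7 -3.1] T [0.05 0.35 0.05] w 0.0133
```

```bash
python3 -m inch '0 0 0 -1 -0.2 0 1;0 0 0 0 0 0 1'; python3 -m inch '0 0 0 -1 -0.2 0 1;0 0 0 0 0 0 1'; python3 -m inch '0 0 0 -1 -0.2 0 1;0 0 0 0 0 0 1'; python3 -c "
from tgt import *
where()"
```

```text
clock: 16.82
eef_pos: [0.6194, -0.1839, 0.0984]
tool_rot: [0.705, 0.054, 0.096, -0.701]
ft_force: [-0.2, -0.2, -4.4]
grip_width: 0.0133
clock: 17.08
eef_pos: [0.6183, -0.1838, 0.0984]
tool_rot: [0.705, 0.054, 0.096, -0.701]
ft_force: [0.4, -0.5, -3.2]
grip_width: 0.0132
clock: 17.32
eef_pos: [0.6174, -0.1837, 0.0984]
tool_rot: [0.705, 0.054, 0.096, -0.701]
ft_force: [0.9, 0.6, -3.1]
grip_width: 0.0133
t 17.32 lip_h [-83.5   0.8  62. ] org_h [ 7.4  0.7 81.7] edge+x [80.7  0.6 97.5] tilt 12.23 yaw -0.07 roll 0.04 F_h [ 0.9  0.6 -3.1] T [0.04 0.27 0.03] w 0.0133
```

```bash
python3 -m inch '0 0 0 -0.7 -0.15 0 1;0 0 0 0 0 0 1'; python3 -m inch '0 0 0 -0.7 -0.15 0 1;0 0 0 0 0 0 1';  python3 -c "
from tgt import *
where()"
```

```text
clock: 17.58
eef_pos: [0.6167, -0.1837, 0.0984]
tool_rot: [0.705, 0.054, 0.096, -0.701]
ft_force: [0.4, 1.1, -3.5]
grip_width: 0.0133
clock: 17.82
eef_pos: [0.6164, -0.1836, 0.0987]
tool_rot: [0.705, 0.055, 0.097, -0.701]
ft_force: [1.5, 0.3, -3.1]
grip_width: 0.0127
t 17.82 lip_h [-84.4   0.9  62.1] org_h [ 6.5  0.8 81.9] edge+x [79.8  0.7 97.9] tilt 12.29 yaw -0.06 roll 0.05 F_h [ 1.5  0.3 -3.1] T [-0.   -0.04  0.01] w 0.0127
```

```bash
python3 -m inch '0 0 0 -0.7 -0.15 0 1;0 0 0 0 0 0 1';  python3 -c "
from tgt import *
where()"
```

```text
clock: 18.08
eef_pos: [0.6162, -0.1836, 0.099]
tool_rot: [0.705, 0.055, 0.097, -0.701]
ft_force: [4.0, -0.0, -2.5]
grip_width: 0.0129
t 18.07 lip_h [-84.5   0.9  62.3] org_h [ 6.3  0.8 82.2] edge+x [79.6  0.7 98.3] tilt 12.35 yaw -0.05 roll 0.04 F_h [ 4.   0.2 -2.5] T [ 0.09 -0.54  0.06] w 0.0129
```

Stop felt at lip x = -84.5 mm, so the frame shift is about +8.5 mm, which agrees with the picture. I back off slightly and swing down about the lip.

```bash
python3 -m inch '0 0 0 0.7 0.1 0 1;0 0 3 0.5 5.9 0 1;0 0 0 0 0 0 1'; python3 -c "
from tgt import *
where()"
```

```text
clock: 18.45
eef_pos: [0.6182, -0.1837, 0.0924]
tool_rot: [0.706, 0.036, 0.078, -0.703]
ft_force: [2.3, 0.4, -1.6]
grip_width: 0.0131
t 18.45 lip_h [-84.4   0.9  61.7] org_h [ 7.4  0.8 76.6] edge+x [81.4  0.7 88.6] tilt 9.21 yaw -0.05 roll 0.05 F_h [ 2.2  0.5 -1.6] T [ 0.12 -0.31  0.06] w 0.0131
```

```bash
python3 -m inch '0 0 2.5 0.5 4.7 0 1;0 0 0 0 0 0 1'; python3 -c "
from tgt import *
where()"
```

```text
clock: 18.7
eef_pos: [0.6192, -0.1837, 0.0878]
tool_rot: [0.706, 0.02, 0.063, -0.705]
ft_force: [3.3, -0.1, -2.0]
grip_width: 0.0131
t 18.7 lip_h [-84.6   0.9  61.8] org_h [ 7.7  0.8 72.7] edge+x [82.2  0.8 81.5] tilt 6.74 yaw -0.06 roll 0.05 F_h [ 3.3  0.1 -2. ] T [ 0.16 -0.44  0.07] w 0.0131
```

```bash
python3 -m inch '0 0 1 0.5 1.9 0 1;0 0 0 0 0 0 1'; python3 -c "
from tgt import *
where()"; python3 -m inch '0 0 1 0.3 1.9 0 1;0 0 0 0 0 0 1'; python3 -c "
from tgt import *
where()"
```

```text
clock: 18.95
eef_pos: [0.6195, -0.1838, 0.0862]
tool_rot: [0.707, 0.014, 0.056, -0.705]
ft_force: [3.2, 0.2, -2.7]
grip_width: 0.013
t 18.95 lip_h [-84.8   0.9  62.2] org_h [ 7.7  0.8 71.4] edge+x [82.4  0.7 78.9] tilt 5.7 yaw -0.07 roll 0.05 F_h [ 3.1  0.4 -2.7] T [ 0.09 -0.41  0.  ] w 0.013
clock: 19.2
eef_pos: [0.6197, -0.1838, 0.0846]
tool_rot: [0.707, 0.007, 0.05, -0.706]
ft_force: [-0.2, 0.7, 0.7]
grip_width: 0.0132
t 19.2 lip_h [-85.1   0.9  62.7] org_h [ 7.6  0.8 70.2] edge+x [82.4  0.7 76.3] tilt 4.65 yaw -0.07 roll 0.05 F_h [-0.2  0.7  0.7] T [0.24 0.09 0.04] w 0.0132
```

```bash
python3 -m inch '0 0 0.8 0.2 1.6 0 1;0 0 0 0 0 0 1'; python3 -c "
from tgt import *
where()"; python3 -m inch '0 0 0.8 0.2 1.6 0 1;0 0 0 0 0 0 1'; python3 -c "
from tgt import *
where()"
```

```text
clock: 19.45
eef_pos: [0.6201, -0.1838, 0.0822]
tool_rot: [0.707, 0.002, 0.045, -0.706]
ft_force: [0.0, 1.1, -1.2]
grip_width: 0.0128
t 19.45 lip_h [-84.9   0.9  61.8] org_h [ 7.9  0.8 68.1] edge+x [82.8  0.7 73.1] tilt 3.84 yaw -0.07 roll 0.05 F_h [-0.   1.1 -1.2] T [0.14 0.   0.09] w 0.0128
clock: 19.7
eef_pos: [0.6204, -0.1839, 0.0806]
tool_rot: [0.707, -0.003, 0.04, -0.706]
ft_force: [-0.1, 1.4, -2.7]
grip_width: 0.013
t 19.7 lip_h [-84.9   0.9  61.8] org_h [ 8.   0.8 66.7] edge+x [82.9  0.7 70.7] tilt 3.03 yaw -0.07 roll 0.05 F_h [-0.2  1.4 -2.7] T [ 0.11  0.09 -0.05] w 0.013
```

```bash
python3 -m inch '0 0 0.8 0.2 1.6 0 1;0 0 0 0 0 0 1'; python3 -c "
from tgt import *
where()"; python3 -m inch '0 0 0.8 0.1 1.6 0 1;0 0 0 0 0 0 1'; python3 -c "
from tgt import *
where()"
```

```text
clock: 19.95
eef_pos: [0.6206, -0.1839, 0.0791]
tool_rot: [0.707, -0.008, 0.035, -0.707]
ft_force: [-0.4, 0.1, -4.0]
grip_width: 0.0129
t 19.95 lip_h [-84.9   0.9  61.9] org_h [ 8.   0.8 65.5] edge+x [82.9  0.7 68.4] tilt 2.22 yaw -0.07 roll 0.05 F_h [-0.4  0.1 -4. ] T [ 0.13  0.25 -0.05] w 0.0129
clock: 20.2
eef_pos: [0.6208, -0.1839, 0.0776]
tool_rot: [-0.707, 0.012, -0.03, 0.707]
ft_force: [-1.0, -0.1, -4.4]
grip_width: 0.0129
t 20.2 lip_h [-84.9   0.9  62. ] org_h [ 8.   0.8 64.3] edge+x [83.   0.7 66.2] tilt 1.43 yaw -0.07 roll 0.05 F_h [-0.9 -0.1 -4.4] T [ 0.11  0.4  -0.01] w 0.0129
```

```bash
python3 -m inch '0 0 0.7 0.1 1.3 0 1;0 0 0 0 0 0 1'; python3 -c "
from tgt import *
where()"; python3 -m inch '0 0 0.6 0.1 1.2 0 1;0 0 0 0 0 0 1'; python3 -c "
from tgt import *
where()"
```

```text
clock: 20.45
eef_pos: [0.621, -0.1839, 0.0762]
tool_rot: [-0.707, 0.017, -0.026, 0.707]
ft_force: [-1.8, 0.8, -5.1]
grip_width: 0.0128
t 20.45 lip_h [-85.    0.9  61.9] org_h [ 8.   0.8 63.1] edge+x [83.   0.7 64.1] tilt 0.73 yaw -0.06 roll 0.05 F_h [-1.8  0.7 -5.1] T [0.04 0.34 0.04] w 0.0128
clock: 20.7
eef_pos: [0.6212, -0.1839, 0.0749]
tool_rot: [-0.707, 0.02, -0.022, 0.707]
ft_force: [-1.4, 1.1, -7.5]
grip_width: 0.013
t 20.7 lip_h [-84.9   0.9  61.8] org_h [ 8.1  0.8 62. ] edge+x [83.1  0.7 62.2] tilt 0.14 yaw -0.07 roll 0.05 F_h [-1.5  1.  -7.5] T [0.07 0.31 0.05] w 0.013
```

Flat within 0.15°, and the force now pulls down (-7.5 N), as if the roller sits over the edge. One small press, then a look.

```bash
python3 -m inch '0 0 0.3 0 0.8 0 1;0 0 0 0 0 0 1'; python3 -c "
from tgt import *
where()
c=snap('scene','s7.png');cv2.imwrite('pics/s7b.png',cv2.resize(c['color'][170:300,110:270],(800,650))[:600])
c=snap('wrist','w7.png');cv2.imwrite('pics/w7b.png',cv2.resize(c['color'],(800,600)))"
```

```text
clock: 20.95
eef_pos: [0.6211, -0.1839, 0.0748]
tool_rot: [-0.706, 0.022, -0.02, 0.707]
ft_force: [-3.9, 1.1, -5.5]
grip_width: 0.0125
t 20.95 lip_h [-85.    0.9  62.3] org_h [ 8.   0.8 62.1] edge+x [83.   0.7 61.9] tilt -0.13 yaw -0.07 roll 0.05 F_h [-4.   0.9 -5.5] T [0.15 0.7  0.05] w 0.0125
```

View pics/s7b.png

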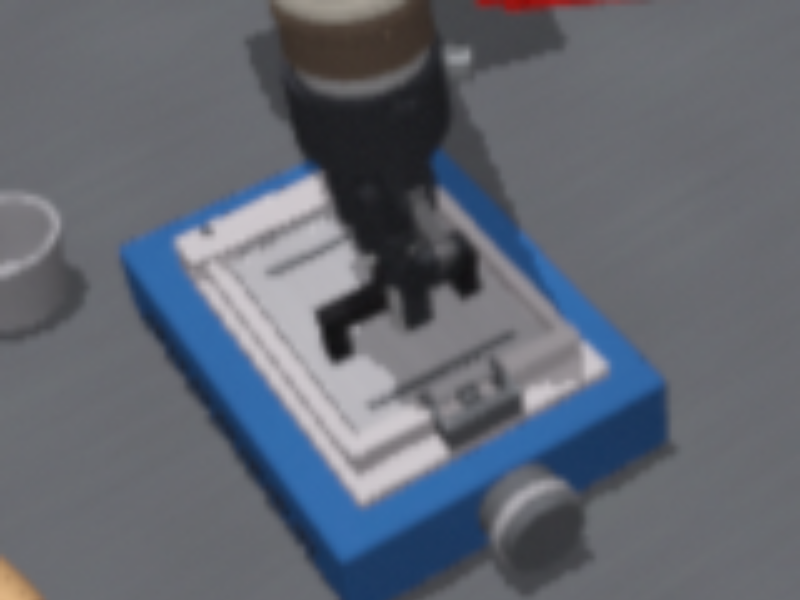

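View pics/w7b.png

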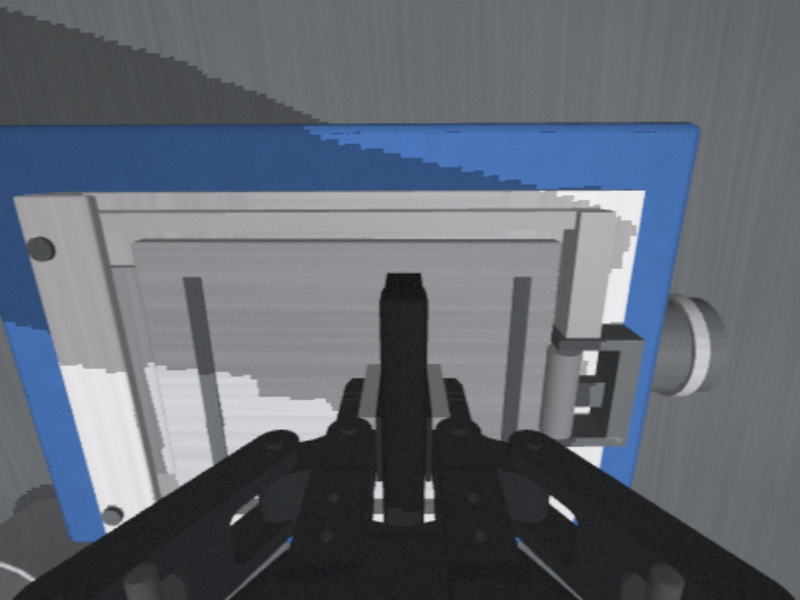

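The roller (545-580, 345-440) sits over the panel's +x edge, and the panel is flush in the frame. I release and lift clear.

```bash
python3 -m inch '0 0 0 -0.5 -0.3 0 1;0 0 0 0 0 0 0;0 0 0 0 0 0 0;0 0 0 0 0 0 0;0 0 0 0 0 0 0;0 0 0 0 0 0 0'; python3 -m inch '0 0 0 0 -5 0 0;0 0 0 0 -15 0 0;0 0 0 0 -30 0 0;0 0 0 0 -40 0 0;0 0 0 0 -40 0 0;0 0 0 0 -10 0 0;0 0 0 0 0 0 0'
python3 -c "
from tgt import *
s=bot.get_obs();print(s['eef_pos'],s['ft_force'],s['grip_width'])
c=snap('scene','s8.png');cv2.imwrite('pics/s8b.png',cv2.resize(c['color'][170:300,110:270],(800,650))[:600])
c=snap('wrist','w8.png');cv2.imwrite('pics/w8b.png',cv2.resize(c['color'],(800,600)))
import json;json.dump({k:np.array(c[k]).tolist() for k in ('fx','fy','cx','cy','extrinsics')},open('w8.json','w'))"
```

```text
clock: 21.8
eef_pos: [0.6212, -0.184, 0.0754]
tool_rot: [-0.707, 0.022, -0.021, 0.707]
ft_force: [-0.2, -0.2, -0.4]
grip_width: 0.0857
clock: 22.68
eef_pos: [0.6216, -0.1842, 0.2164]
tool_rot: [-0.707, 0.021, -0.022, 0.707]
ft_force: [0.3, -0.5, 0.0]
grip_width: 0.0854
[ 0.62163701 -0.18417651  0.21642942] [ 0.28715551 -0.54348493  0.01977342] 0.08536238027625412
```

View pics/w8b.png

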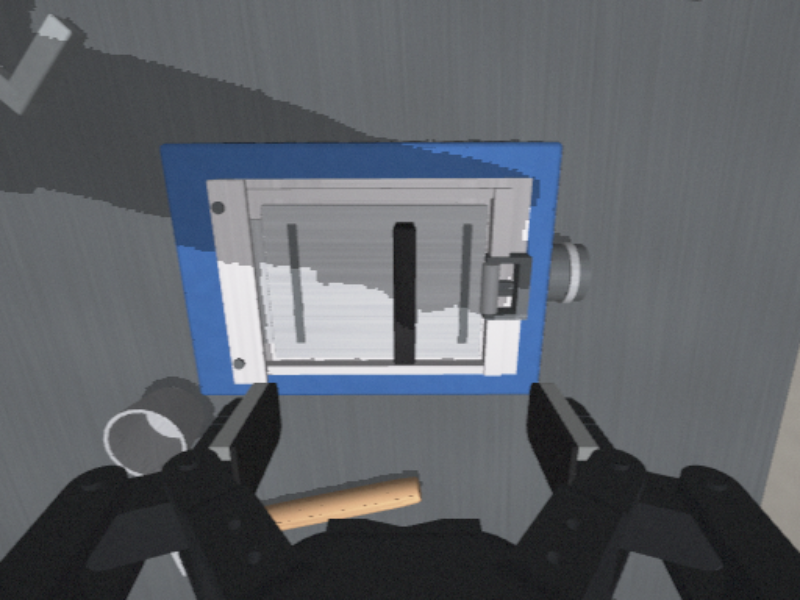

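View pics/s8b.png

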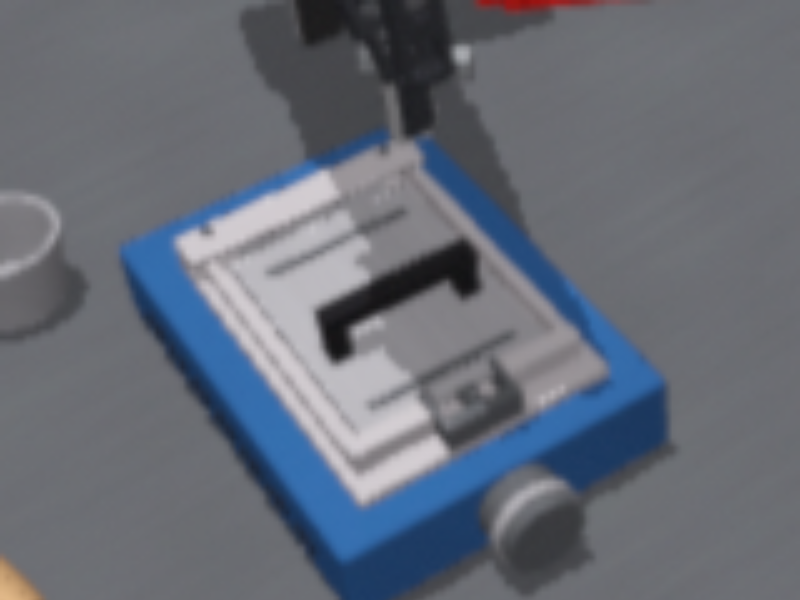

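```bash
python3 - <<'E'
from pf import *
from tgt import *
import json
ld=lambda f:{k:np.array(v) if k=='extrinsics' else v for k,v in json.load(open(f)).items()}
for f,im in [('w2.json','w2'),('w8.json','w8')]:
    c=ld(f);I=cv2.imread(f'pics/{im}.png')
    P=H+Hm@np.array([.087,0,.077]);u,v=proj(c,P);print(im,u,v)
    row=I[int(v)-4:int(v)+5,int(u)-25:int(u)+30].mean(axis=(0,2));print(int(u)-25,np.round(row).astype(int).tolist())
    x0,y0=int(u)-40,int(v)-30
    cv2.imwrite(f'pics/{im}_roll.png',cv2.resize(I[y0:y0+60,x0:x0+80],(800,600),interpolation=cv2.INTER_CUBIC)); print(x0,y0)
c=ld('w8.json')
M=[(-.075,.055,.008),(.075,.055,.008),(.075,-.055,.008),(-.075,-.055,.008),(.02,.045,.041),(.02,-.045,.041)]
q=np.array([(261,205),(489,205),(482,361),(272,362),(404,223),(404,364)])/1.5625
x,r=ptfit(c,M,q,[.6,-.185,-.06,.062]);print(np.round(x,4),r.tolist(),'org_h',Hm.T@(np.r_[x[:2],x[3]]-H))
E
```

```text
w2 348.62681730469916 158.9303239283824
323 [129, 159, 162, 163, 134, 56, 33, 35, 34, 35, 33, 41, 112, 157, 162, 179, 191, 184, 151, 122, 113, 136, 151, 165, 178, 195, 201, 192, 183, 173, 149, 123, 116, 116, 116, 116, 116, 112, 109, 102, 75, 46, 44, 71, 101, 111, 113, 111, 111, 110, 111, 113, 113, 114, 114]
308 128
w8 313.47625334725547 186.04493003795585
288 [145, 145, 145, 145, 145, 145, 124, 83, 80, 80, 80, 87, 120, 145, 145, 146, 146, 145, 145, 124, 95, 105, 116, 124, 130, 135, 138, 136, 131, 126, 114, 96, 94, 93, 92, 92, 98, 104, 106, 94, 63, 47, 50, 85, 107, 106, 107, 107, 107, 107, 113, 120, 122, 123, 123]
273 156
[ 0.6025 -0.1833 -0.0587  0.0645] [[-2.0, -0.5], [0.4, -0.8], [-0.9, -1.5], [1.3, -1.9], [0.5, 2.3], [0.6, 1.8]] org_h [0.00934347 0.00224176 0.06448831]
```

View pics/w2_roll.png

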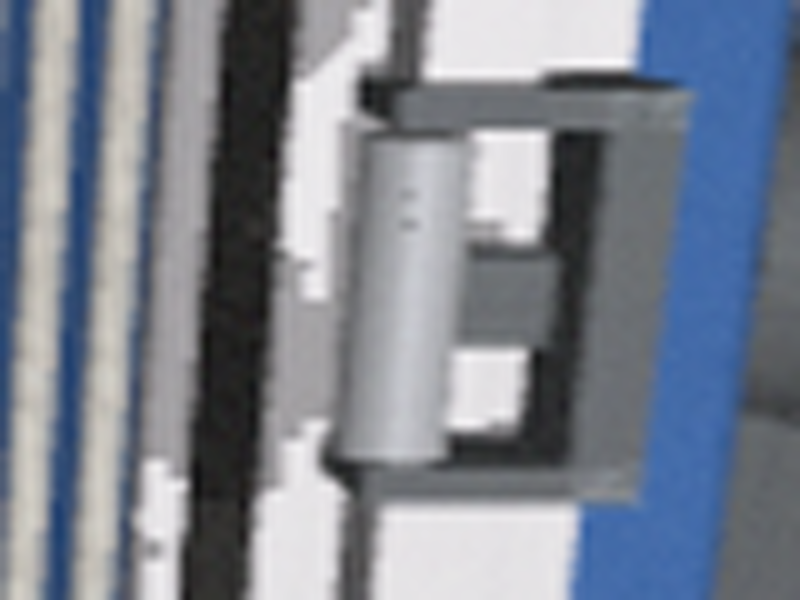

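View pics/w8_roll.png

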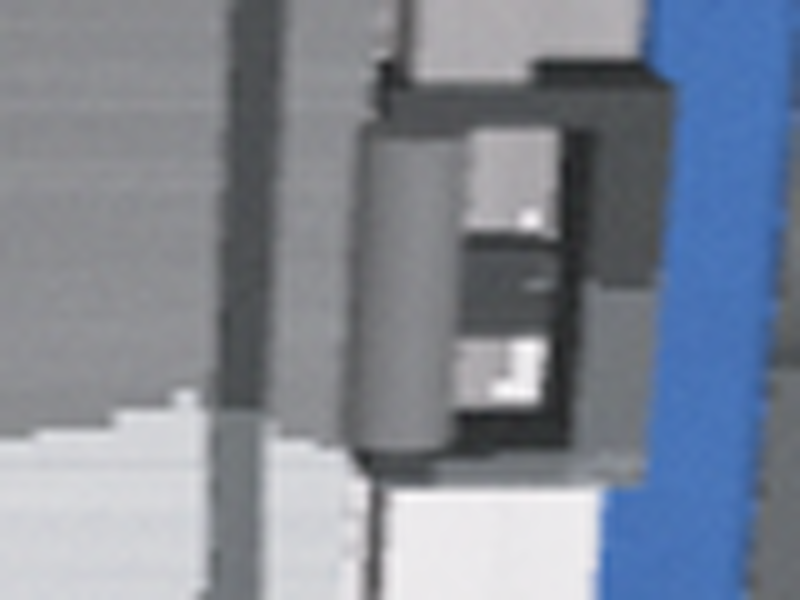

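```bash
python3 -c "
from h import *
c=snap('top','t9.png')
for o in ['nozzle_cup','tip_tin','hammer','wire_brush']:
    L=bot.spot_point(o,'top'); print(o,[np.round(x['point'],1) for x in L[:2]])
print(bot.job_done())"
```

```text
nozzle_cup [array([193.9, 237.5])]
tip_tin [array([371.6, 241.2]), array([329.6, 211.5])]
hammer [array([334.2, 186.8])]
wire_brush [array([159.9, 225.2]), array([337.2, 209.8])]
the job is handed in; nothing more can be done
None
```

The panel is in its seat with the catch over its edge, and I handed the job in at about 23 s on the robot's clock. The module reports no verdict.

**What I did:**
- I gripped the grey panel by its handle bar and tilted it 12°. The lip touched the sill at 61.8 mm (expected 62 mm).
- I slid the lip back under the ledge until I felt the stop. It was at lip x = -84.5 mm in the housing frame, so the seat frame is shifted by about +8.5 mm. The wrist picture had suggested +8 to +9 mm.
- I swung the panel down about the lip in small steps, let go and lifted clear. The contact forces I read were only a few newtons, about 5 N at most.

**Last checks:**
- **Before letting go:** the panel lay flat within 0.15°, with its origin at x = +8.0, y = +0.8, z = 62.1 mm in the housing frame.
- **After letting go:** the pictures show the panel flush in the frame and the roller sprung out over its +x edge. Nothing touches the robot.
- **Disagreement:** the last wrist-camera fit put the panel's height at 64.5 mm instead of 62 mm. I put this down to the camera's few millimetres of height error and trusted the contact measurement.
- **Other things on the bench:** the nozzle, tin and brush were found within a few pixels of where they started. The detector lost the hammer in the last top picture and reported the housing instead. I never moved near the hammer, and its handle still shows in the last wrist picture.
- **Not done:** I made no extra press after letting go to test the catch by feel.

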